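# Turn the bauble dish towards the little spruce and hold it

## Task

Take the dark wooden dish by the bar of its arched handle, lift it clear of the worktop, then carry it over the round pale board and turn it about a quarter turn so that the red end of the handle points straight at the little potted spruce, always level and so smoothly that the loose gold bauble never rolls over the white ring painted in the dish; do not touch the bauble. Finish still holding the dish level and still about 10 cm above the middle of the board, so that greenery can be laid under it: do not put it down or let go. Leave the spruce, the canister and the black bowl where they stand.

Things in the scene. Friction and masses are not known exactly. Their poses are not given: they have to be found in the camera images.
- dish: dark wooden dish, 192 mm across, rim 37 mm high, 0.35 kg, loose; origin: centre of its underside, z up. Arched handle along its x: posts at x = +/-91 mm; the +x post, knob and cap are red (at first roughly away from the robot), the -x ones pale. Inner floor 10 mm up, flat over the middle 24 mm, then rising 7 degrees, 30 degrees beyond 55 mm from the centre; white ring of 35 mm radius.
- handle (a point): middle of the dish's straight grip bar, over its centre, 135 mm above its underside; same axes as the dish. Bar 114 mm long (along x), 16 mm wide (18 mm at its end caps), 24 mm high, rigid; takes a firm grip (40 N). From its ends 10 mm posts slope down and out to 24 mm knobs at 85 mm height, then straight down to the rim.
- bauble_center (a point): centre of the loose gold ball, 40 mm across, 30 g, lying in the middle of the dish; at rest its top is 50 mm above the dish's underside. It is smooth and rolls easily when the dish is jerked, swung or tilted: carried at 0.05 m/s it stays in the ring, at 0.25 m/s it does not.
- board: round pale wooden board, 160 mm across, 24 mm thick, fixed to the worktop beyond the dish; origin at the centre of its underside, on the worktop; its x axis points roughly away from the robot
- spruce: small potted spruce tree, 210 mm high: metal pot 90 mm across and 70 mm high, green branches up to 132 mm across; origin at the centre of its underside. It stands to the left or the right of the board, 210 to 245 mm from its centre. Loose, 0.8 kg.
- canister: white jar with a wooden cap, 90 mm across, 150 mm high; origin at the centre of its underside; stands on the other side of the board from the spruce. Loose.
- bowl: small black bowl, 130 mm across, 40 mm high, to the right of the dish as seen from the robot; origin at the centre of its underside. Loose.
Mind the look-alikes: they are no part of the job. There is more than one size of the part that bears bauble_center; the job needs the largest.

How it is judged:
By the outcome, as a careful person would: the job done as asked, in the order asked, and still so for the second after the job is handed in, while the arm keeps its last pose, push and grip.
It also fails if it takes over 51 s, if anything falls off the work surface, if the arm or the gripper's body presses on something with over 40 N, if the wrist force passes 120 N, or if a joint passes its speed limit or range.

## Robot

A 7-joint arm with a two-finger parallel gripper is mounted at the origin on the work surface. World frame = base frame: x ahead of the robot, y to its left, z up, the work surface at z = 0. Lengths are in m, angles in rad, forces in N, time in s.
With the tool pointing down it reaches from about 0.4 to 0.925 m from the base axis. Payload 5.6 kg.
Tool frame: the origin (TCP) lies at the centre of the arm's flange, where the gripper is bolted on; the fingertips stand 173 mm ahead of it and the grasp point (between the pads) lies 155 mm ahead of it; z points along the fingers, y is the line along which they close (so a half turn about z gives the same grasp; the last joint's range is limited). The gripper opens to 85 mm and grips with 20 to 120 N. Pads are 22 mm wide; open, the fingers measure 114 mm over their backs; the gripper's body (76 mm by 85 mm) begins 54 mm behind the grasp point. The pads swing forward as they close: fully open they stand 13 mm farther back than shut.
Start: joints at [1.069, 0.468, -0.012, 1.603, 0.006, 1.071, -0.056], TCP at [0.288, -0.583, 0.405] pointing down, gripper open.
Joint ranges: [-2.53, 2.53], [-0.31, 2.02], [-1.57, 1.55], [0.28, 2.44], [-1.29, 4.43], [0.15, 1.84], [-2.92, 2.92]. Speed limits (rad/s): [2.57, 2.57, 3.14, 3.14, 3.14, 3.14, 3.14].

## Interface

Orientations are given as a unit quaternion [w, x, y, z].
In Python, from cell import arm, vision, finder gives the robot as it stands. The module is installed in compiled form; this text tells all that it offers.
- The arm moves only by the tool carry_out, never from a script. Its argument "motion" is one flat list of numbers, 5 for each row, row after row: the opening, from 0 (shut) to 1 (fully open), then the shift along the tool's x, y, z scaled (see below), then the turn about the tool's z scaled (see below). In form: [fingers, tx, ty, tz, twist, fingers, tx, ty, tz, twist, ...]. A call has 1 to 8 rows; each row is the pose to reach, as a shift and turn from the pose commanded when the call began, along the tool's axes at that moment; what a row does not reach only later rows make up. The controller multiplies each number of a shift by 0.15 m and each number of a turn by pi/2 rad. A row lasts 1/10 s, in which the tool goes at most 50 mm and 8.59 degrees, less where a joint would pass 70% of its speed; a pose out of reach is approached as far as the arm can. A call with a number of a shift or a turn outside -1 to 1 is refused whole. A call with a gripper value outside its range is refused whole. The fingers move at their own pace and stop on an object; "squeeze" is the grip in N (left out, the last holds). Time passes only in rows, so rows that repeat a pose let the fingers close. It gives the time, the measured TCP pose, the force, the opening and the grip force at its end, in the units of the state.
- arm.get_obs(): the state, without advancing time (a new reading comes with each control period).
- vision.camera(name): name is "side" or "top"; returns (picture, depth): 420x560x3 uint8, red, green, blue; 420x560 float32, m along the optical axis (not along the pixel's ray), 0 where there is no reading.
- vision.camera_model(name): a dict with "vfov" (degrees; the focal length in pixels is half the picture's height over the tangent of half this angle, whatever the lens; pixels are square), "cx", "cy" (the principal point, pixels), "rvec" (rotation vector, rad) and "tvec" (3), from world to camera coordinates, as OpenCV has them. Camera axes: x right, y down, z forward; pixel columns grow to the right and rows downward; lengths in m; the calibration is good to about 2 mm. A picture is of the moment at which its call begins. camera_model takes no time and is no camera call.
- arm.finish_job(): hands the job in; it is judged then, once.
Trained networks look in the newest picture that a camera, given by its name, has taken for a name from the list of things; names that differ only in an ending like _2 or _b are one class to them, and where a whole thing is asked for, a point or a joint stands for the part that bears it (a point fixed in the world has none). Each returns a list of dicts, best first, with "confidence" (0 to 1); they miss things now and then, are a little off and sometimes report something else, mostly with a low value. They report only what shows in the picture. A call takes as long as a camera call. They do not tell look-alikes from the thing itself.
- finder.regions_of(camera, target): "pixels" (420x560 bool, what is visible of it).
- finder.landmark_of(camera, target): "at" ([x, y, z] in m, in world coordinates, good to about 4 mm: a listed point, or the origin of a listed thing).
The state is a dict: "t": time; "joints": joint angles; "joint_velocities": joint speeds; "joint_efforts": joint torques, N m; "tcp_pos": TCP position; "ee_rot": TCP orientation; "wrist_force": force on the tool from outside, world axes, zero at the start; "moment": the same for the moment, N m; "gripper_width": opening from 0.0 (shut) to 1.0 (fully open); "gripper_force": force on a finger pad.
Only numpy, scipy, OpenCV 4.12 (cv2) and the standard library are available. Lean on these libraries where they do the work, as an engineer would, in place of code of your own. Each camera call takes 0.05 s, during which the arm holds its last target. There are 200 camera calls.

## Working session

There is one attempt and no reset: what is moved stays moved. The work goes in short steps, Python scripts to look and compute and a tool call to move; the robot and the scene stay as the last step left them, time stands still between calls to the robot, and variables do not carry over. Pictures are saved under pics/ and viewed, at most 10 in all, crops included, and the job is handed in when it is done.

Besides the shell and the picture viewer there is one more tool, called as name(argument=value, ...) on one line, values as JSON. carry_out: Moves the arm, as the interface text tells. Its arguments: {"type":"object","properties":{"motion":{"type":"array"},"squeeze":{"type":"number"}},"required":["motion"]}

```bash
mkdir -p pics; cat > h.py <<'E'
import numpy as np, cv2
from cell import arm, vision, finder
def save(c,n):
    p,d=vision.camera(c); cv2.imwrite(f'pics/{n}.png',p[:,:,::-1]); np.savez(f'{n}.npz',p=p,d=d); return p,d
def cam(c):
    m=vision.camera_model(c); f=210/np.tan(np.radians(m['vfov'])/2)
    return f,m['cx'],m['cy'],cv2.Rodrigues(np.array(m['rvec'],float))[0],np.array(m['tvec'],float).ravel()
def world(c,d,mask=None):
    f,cx,cy,R,t=cam(c); v,u=np.indices(d.shape)
    P=np.stack([(u-cx)/f*d,(v-cy)/f*d,d],-1)
    return (P-t)@R
def proj(c,X):
    f,cx,cy,R,t=cam(c); p=R@np.array(X,float)+t; return (p[0]/p[2]*f+cx,p[1]/p[2]*f+cy)
E
python3 - <<'E'
from h import *
o=arm.get_obs(); print({k:np.round(v,3) for k,v in o.items()})
for c in('top','side'):
    save(c,c+'0'); print(c,vision.camera_model(c))
    for n in('dish','handle','bauble_center','board','spruce','canister','bowl'):
        for r in finder.landmark_of(c,n): print(c,n,np.round(r['at'],3),round(r['confidence'],2),np.round(proj(c,r['at'])))
E
```

```text
{'t': np.float64(0.0), 'joints': array([ 1.069,  0.468, -0.012,  1.604,  0.006,  1.071, -0.056]), 'joint_velocities': array([ 0.001, -0.   , -0.001,  0.   , -0.   ,  0.001,  0.001]), 'joint_efforts': array([-0.0000e+00, -5.3238e+01,  2.2000e-02, -2.5131e+01,  1.1000e-02,
        8.0000e-03, -0.0000e+00]), 'tcp_pos': array([ 0.288, -0.583,  0.404]), 'ee_rot': array([-0.001,  0.974,  0.227, -0.   ]), 'wrist_force': array([ 0.402,  0.531, -0.54 ]), 'moment': array([-0.017, -0.006,  0.004]), 'gripper_force': np.float64(0.0), 'gripper_width': np.float64(1.0)}
top {'vfov': 46.83301603872797, 'cx': 280.1730270081898, 'cy': 209.1391325094255, 'rvec': array([ 2.1807456 , -2.13230265,  0.14870751]), 'tvec': array([-0.00861713,  0.56954113,  0.9705331 ])}
top dish [ 0.422 -0.018  0.001] 0.62 [289. 281.]
top dish [ 0.636 -0.234 -0.004] 0.26 [390. 184.]
top handle [ 0.421 -0.016  0.134] 0.86 [290. 282.]
top bauble_center [0.53  0.145 0.012] 0.64 [213. 228.]
top bauble_center [ 0.422 -0.021  0.032] 0.56 [291. 281.]
top bauble_center [0.405 0.14  0.016] 0.56 [213. 288.]
top board [ 0.625 -0.002 -0.
[... 292 characters left out ...]
5655747444, 'cx': 285.4989854200778, 'cy': 210.52571847247276, 'rvec': array([ 0.56315613, -2.52614516,  1.37460413]), 'tvec': array([0.50306162, 0.23208637, 0.89764341])}
side dish [ 0.422 -0.02  -0.001] 0.78 [343. 267.]
side handle [ 0.418 -0.019  0.133] 0.75 [349. 218.]
side bauble_center [0.528 0.143 0.016] 0.61 [268. 292.]
side bauble_center [ 0.423 -0.015  0.029] 0.59 [343. 257.]
side bauble_center [0.408 0.138 0.016] 0.58 [324. 309.]
side board [ 0.632 -0.007  0.   ] 0.88 [258. 245.]
side spruce [ 0.638 -0.24   0.003] 0.75 [296. 198.]
side spruce [0.636 0.216 0.   ] 0.43 [205. 305.]
side canister [ 0.633  0.215 -0.003] 0.79 [206. 307.]
side bowl [ 0.406 -0.282 -0.003] 0.93 [381. 212.]
```

View pics/top0.png

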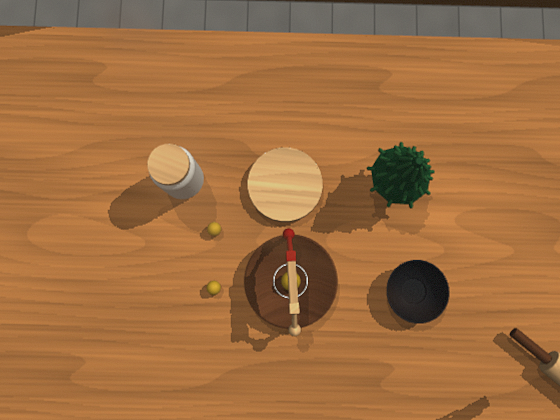

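View pics/side0.png

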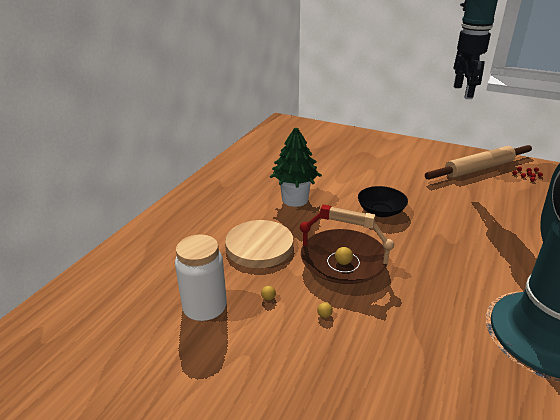

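Top view: the dish is at (290,281) with its red knob at (289,234), the board at (285,185), the spruce at (400,175), the canister at (175,170) and the bowl at (417,291).
There are three gold balls: the one in the dish's white ring at (291,281), and two on the worktop at (213,229) and (213,288). The one in the dish is the bauble meant. I'll confirm it in a crop, then fit the handle bar from the depth in both views.

```bash
python3 - <<'E'
from h import *
for c in('top','side'):
    z=np.load(c+'0.npz'); p,d=z['p'],z['d']; W=world(c,d)
    m=(d>0)&(np.hypot(W[...,0]-.422,W[...,1]+.018)<.125)&(W[...,2]>.11)&(W[...,2]<.17)
    P=W[m]; C=p[m].astype(int); print(c,'bar n',m.sum(),'z',np.percentile(P[:,2],[5,50,95,99]).round(4))
    m2=P[:,2]>.125; Q=P[m2]; q=Q[:,:2]
    (cxy,wh,a)=cv2.minAreaRect(q.astype(np.float32)*1000); print('rect',np.round(cxy,1),np.round(wh,1),round(a,2))
    u,s,vt=np.linalg.svd(q-q.mean(0)); print('mean',q.mean(0).round(4),'yaw',np.degrees(np.arctan(vt[0][1]/vt[0][0])).round(2), 'x rng',q[:,0].min().round(4),q[:,0].max().round(4))
    k=(d>0)&(np.hypot(W[...,0]-.422,W[...,1]+.018)<.125)&(W[...,2]>.05)&(W[...,2]<.11)
    red=k&(p[...,0]>90)&(p[...,1]<40)&(W[...,0]>.48); pale=k&(W[...,0]<.345)
    for n,mm in(('red',red),('pale',pale)): print(n,mm.sum(),np.median(W[mm],0).round(4) if mm.any() else '')
    # gold blobs
    hsv=cv2.cvtColor(p,cv2.COLOR_RGB2HSV); g=cv2.inRange(hsv,(20,150,90),(32,255,255))
    n,l,st,ce=cv2.connectedComponentsWithStats(g)
    for i in range(1,n):
        if st[i,4]>40:
            X=W[(l==i)&(d>0)]; print('gold',ce[i].round(),st[i].tolist(),X.mean(0).round(3),'ztop',np.percentile(X[:,2],97).round(3))
    # spruce, board, canister
    for n,ctr in(('spruce',(.636,-.239)),('canister',(.635,.216))):
        mm=(d>0)&(np.hypot(W[...,0]-ctr[0],W[...,1]-ctr[1])<.09)&(W[...,2]>(.15 if n=='spruce' else .14)); X=W[mm]; print(n,X.mean(0).round(3),X.max(0).round(3),X.min(0).round(3))
    mm=(d>0)&(np.hypot(W[...,0]-.628,W[...,1]+.004)<.1)&(W[...,2]>.018)&(W[...,2]<.03); X=W[mm]; print('board',(X.min(0)/2+X.max(0)/2).round(3),np.median(X[:,2]).round(4))
    if c=='side': cv2.imwrite('pics/crop.png',cv2.resize(p[190:330,190:420,::-1],None,fx=3,fy=3,interpolation=cv2.INTER_CUBIC))
E
```

```text
top bar n 685 z [0.1179 0.1468 0.1499 0.151 ]
rect [424.4 -20.2] [129.1  17.9] 4.77
mean [ 0.4221 -0.0201] yaw 4.88 x rng 0.3601 0.4886
red 62 [ 0.5166 -0.0128  0.0943]
pale 125 [ 0.3316 -0.028   0.0947]
gold [214. 228.] [208, 222, 13, 14, 137] [0.527 0.142 0.026] ztop 0.031
gold [285. 280.] [282, 272, 6, 17, 81] [ 0.424 -0.008  0.042] ztop 0.049
gold [213. 287.] [207, 281, 14, 14, 149] [0.406 0.138 0.026] ztop 0.032
spruce [ 0.632 -0.229  0.176] [ 0.672 -0.197  0.214] [ 0.601 -0.272  0.15 ]
canister [0.634 0.215 0.15 ] [0.674 0.254 0.156] [0.597 0.177 0.14 ]
board [ 0.626 -0.005  0.024] 0.0243
side bar n 817 z [0.1183 0.1398 0.1496 0.1505]
rect [422.3 -17.2] [129.1  21.2] 4.96
mean [ 0.4205 -0.0133] yaw 5.11 x rng 0.3581 0.4866
red 45 [ 0.5133 -0.0059  0.0963]
pale 171 [ 0.3316 -0.0216  0.0898]
gold [343. 255.] [335, 247, 17, 17, 223] [ 0.42  -0.009  0.041] ztop 0.051
gold [268. 292.] [262, 286, 13, 14, 140] [0.524 0.151 0.025] ztop 0.031
gold [324. 310.] [318, 303, 14, 15, 158] [0.403 0.148 0.024] ztop 0.032
spruce [ 0.631 -0.219  0.175] [ 0.671 -0.197  0.214] [ 0.602 -0.26   0.15 ]
canister [0.631 0.224 0.151] [0.674 0.258 0.155] [0.596 0.18  0.14 ]
board [ 0.626 -0.002  0.024] 0.0258
```

View pics/crop.png

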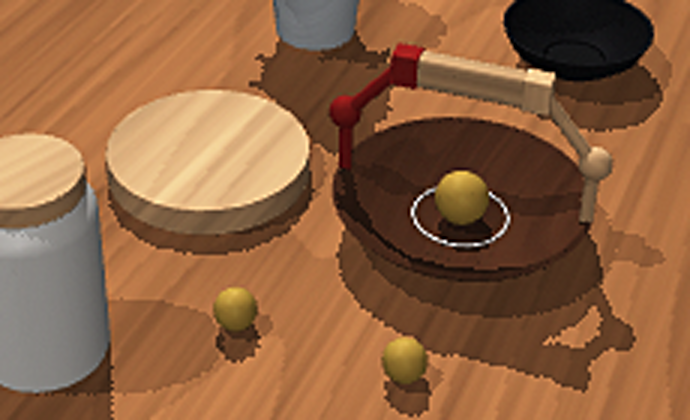

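The crop confirms it: the ball in the white ring at crop pixel (462,197) is clearly the largest, with its top at z≈0.050. The two on the table top out at z≈0.031, so they are look-alikes. The bar centre is about (0.423,-0.019,0.136) at a yaw of 4.9°.

```bash
cat >> h.py <<'E'
from scipy.spatial.transform import Rotation as Ro
def pose():
    o=arm.get_obs(); w,x,y,z=o['ee_rot']; return np.array(o['tcp_pos']),Ro.from_quat([x,y,z,w]),o
def tx(psi_deg,dw):  # tool-frame scaled shift for tool pointing down
    a=np.radians(psi_deg); return np.round(np.array([dw[0]*np.cos(a)+dw[1]*np.sin(a),dw[0]*np.sin(a)-dw[1]*np.cos(a),-dw[2]])/.15,3)
E
python3 - <<'E'
from h import *
p,R,o=pose(); M=R.as_matrix(); psi=np.degrees(np.arctan2(M[1,0],M[0,0])); print(p,psi,M[:,2].round(4))
T=np.array([.423,-.019,.405]); T[2]=p[2]; tot=T-p; dpsi=184.9-psi
for i in range(4): print(tx(psi+dpsi*i/4,tot/4), 'twist',round(-dpsi/4/90,4))
for c in('top','side'):
    z=np.load(c+'0.npz'); W=world(c,z['d']); m=(z['d']>0)&(abs(W[...,0]-.636)<.08)&(abs(W[...,1]+.239)<.08)&(W[...,2]>.197); print(c,W[m].mean(0).round(4),m.sum())
E
```

```text
[ 0.2878135  -0.58280539  0.40471562] 26.28050524531997 [-0.e+00 -1.e-04 -1.e+00]
[ 0.618 -0.743 -0.   ] twist -0.4406
[ 0.95  -0.177 -0.   ] twist -0.4406
[ 0.845  0.47  -0.   ] twist -0.4406
[ 0.351  0.9   -0.   ] twist -0.4406
top [ 0.6357 -0.2333  0.204 ] 155
side [ 0.6352 -0.2276  0.2039] 65
```

carry_out(motion=[1, 0.618, -0.743, 0, -0.44, 1, 0.618, -0.743, 0, -0.44, 1, 0.618, -0.743, 0, -0.44, 1, 0.618, -0.743, 0, -0.44, 1, 0.618, -0.743, 0, -0.44], squeeze=40)

```text
t: 1.3
tcp_pos: [0.3224, -0.4403, 0.4053]
ee_rot: [0.0, 0.837, 0.547, 0.0]
wrist_force: [0.6, -0.3, -0.7]
gripper_width: 1.0
gripper_force: 0.0
```

carry_out(motion=[1, 0.95, -0.177, 0, -0.44, 1, 0.95, -0.177, 0, -0.44, 1, 0.95, -0.177, 0, -0.44, 1, 0.95, -0.177, 0, -0.44, 1, 0.95, -0.177, 0, -0.44])

```text
t: 1.8
tcp_pos: [0.3561, -0.2994, 0.4052]
ee_rot: [0.001, 0.602, 0.798, -0.0]
wrist_force: [-1.3, -0.7, -0.4]
gripper_width: 1.0
gripper_force: 0.0
```

carry_out(motion=[1, 0.845, 0.47, 0, -0.44, 1, 0.845, 0.47, 0, -0.44, 1, 0.845, 0.47, 0, -0.44, 1, 0.845, 0.47, 0, -0.44, 1, 0.845, 0.47, 0, -0.44])

```text
t: 2.3
tcp_pos: [0.39, -0.1584, 0.4051]
ee_rot: [0.0, 0.296, 0.955, -0.0]
wrist_force: [0.1, -0.4, -0.6]
gripper_width: 1.002
gripper_force: 0.0
```

carry_out(motion=[1, 0.351, 0.9, 0, -0.44, 1, 0.351, 0.9, 0, -0.44, 1, 0.351, 0.9, 0, -0.44, 1, 0.351, 0.9, 0, -0.44, 1, 0.351, 0.9, 0, -0.44, 1, 0.351, 0.9, 0, -0.44, 1, 0.351, 0.9, 0, -0.44])

```text
t: 3.0
tcp_pos: [0.4238, -0.0194, 0.4047]
ee_rot: [0.0, -0.039, 0.999, -0.0]
wrist_force: [-0.4, 0.2, 0.3]
gripper_width: 1.006
gripper_force: 0.0
```

carry_out(motion=[1, 0, 0, 0.1, 0, 1, 0, 0, 0.25, 0, 0.8, 0, 0, 0.4, 0, 0.6, 0, 0, 0.53, -0.002, 0.5, 0, 0, 0.64, -0.004, 0.5, 0, 0, 0.72, -0.004, 0.5, 0, 0, 0.76, -0.004, 0.5, 0, 0, 0.765, -0.004])

```text
t: 3.8
tcp_pos: [0.4237, -0.0192, 0.2896]
ee_rot: [-0.0, -0.044, 0.999, 0.0]
wrist_force: [-0.0, 0.1, 0.8]
gripper_width: 0.5
gripper_force: 0.0
```

```bash
python3 - <<'E'
from h import *
p,R,o=pose(); M=R.as_matrix(); print(p.round(4),np.degrees(np.arctan2(M[1,0],M[0,0])),o['t'],o['gripper_width'],o['joints'].round(2))
im,d=save('side','s1'); cv2.imwrite('pics/s1c.png',cv2.resize(im[150:300,270:470,::-1],None,fx=3,fy=3))
for r in finder.landmark_of('side','handle'): print(r['at'],r['confidence'])
E
```

```text
[ 0.4237 -0.0192  0.2896] -175.0016997992016 3.8 0.5002204620708887 [ 0.56  0.36 -0.68  2.19  0.35  0.7   1.3 ]
[0.4203, -0.0197, 0.133] 0.86
```

View pics/s1c.png

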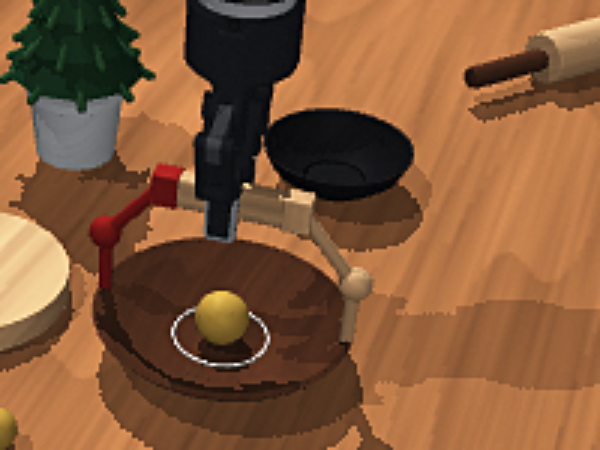

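The near finger at crop (218,190) stands in front of the bar's middle, and the bauble sits in the ring. I'll close gradually.

carry_out(motion=[0.4, 0, 0, 0, 0, 0.32, 0, 0, 0, 0, 0.28, 0, 0, 0, 0, 0.26, 0, 0, 0, 0, 0.245, 0, 0, 0, 0, 0.23, 0, 0, 0, 0, 0.215, 0, 0, 0, 0, 0.205, 0, 0, 0, 0], squeeze=40)

```text
t: 4.7
tcp_pos: [0.4238, -0.0192, 0.2899]
ee_rot: [-0.0, -0.044, 0.999, -0.0]
wrist_force: [0.7, -0.1, 1.1]
gripper_width: 0.208
gripper_force: 0.2
```

carry_out(motion=[0.195, 0, 0, 0, 0, 0.185, 0, 0, 0, 0, 0.17, 0, 0, 0, 0, 0.15, 0, 0, 0, 0, 0.1, 0, 0, 0, 0, 0, 0, 0, 0, 0, 0, 0, 0, 0, 0, 0, 0, 0, 0, 0])

```text
t: 5.5
tcp_pos: [0.4238, -0.0192, 0.2899]
ee_rot: [-0.0, -0.044, 0.999, -0.0]
wrist_force: [0.6, -0.8, 0.9]
gripper_width: 0.183
gripper_force: 39.3
```

```bash
python3 - <<'E'
from h import *
p,R,o=pose(); M=R.as_matrix(); print(p.round(4),np.degrees(np.arctan2(M[1,0],M[0,0])),o['t'],o['gripper_width'],o['gripper_force'],o['wrist_force'].round(2),o['moment'].round(3))
for c in('side','top'):
    im,d=save(c,c+'2')
    for n in('handle','dish','bauble_center'): print(c,n,[(np.round(r['at'],4),round(r['confidence'],2)) for r in finder.landmark_of(c,n)])
E
```

```text
[ 0.4238 -0.0192  0.2899] -174.95867998369422 5.5 0.18342748468308726 39.26089882850647 [ 0.6  -0.83  0.87] [-0.256 -0.008 -0.036]
side handle [(array([ 0.4189, -0.018 ,  0.1336]), 0.92)]
side dish [(array([ 0.421 , -0.0204, -0.0013]), 0.87)]
side bauble_center [(array([ 0.4219, -0.0156,  0.027 ]), 0.56), (array([0.5249, 0.1421, 0.0152]), 0.52), (array([0.4095, 0.1394, 0.0166]), 0.46), (array([ 0.6348,  0.2155, -0.001 ]), 0.36)]
top handle []
top dish []
top bauble_center [(array([0.5278, 0.1457, 0.0132]), 0.72), (array([0.4021, 0.1427, 0.0168]), 0.47)]
```

carry_out(motion=[0, 0, 0, -0.005, 0, 0, 0, 0, -0.015, 0, 0, 0, 0, -0.03, 0, 0, 0, 0, -0.05, 0, 0, 0, 0, -0.08, 0, 0, 0, 0, -0.12, 0, 0, 0, 0, -0.16, 0, 0, 0, 0, -0.2, 0])

```text
t: 6.7
tcp_pos: [0.4238, -0.0191, 0.3206]
ee_rot: [0.0, -0.044, 0.999, -0.0]
wrist_force: [-0.7, 0.5, -2.5]
gripper_width: 0.179
gripper_force: 39.0
```

```bash
python3 - <<'E'
from h import *
p,R,o=pose(); M=R.as_matrix(); print(p.round(4),M[:,2].round(4),o['t'],o['gripper_width'],o['gripper_force'],o['wrist_force'].round(2),o['moment'].round(3))
im,d=save('side','s3'); cv2.imwrite('pics/s3c.png',cv2.resize(im[130:310,260:460,::-1],None,fx=3,fy=3))
for n in('handle','dish','bauble_center'): print(n,[(np.round(r['at'],4),round(r['confidence'],2)) for r in finder.landmark_of('side',n)])
E
```

```text
[ 0.4238 -0.0191  0.3206] [ 4.e-04 -2.e-04 -1.e+00] 6.7 0.17867204188669086 38.99337708950043 [-0.71  0.51 -2.46] [0.006 0.058 0.008]
handle [(array([ 0.4186, -0.0144,  0.1651]), 0.66)]
dish [(array([ 0.4217, -0.0183,  0.0287]), 0.8), (array([ 0.6332,  0.2145, -0.0018]), 0.39)]
bauble_center [(array([0.4086, 0.1396, 0.0155]), 0.77), (array([ 0.4225, -0.0161,  0.0592]), 0.65), (array([0.5282, 0.1426, 0.0151]), 0.45)]
```

View pics/s3c.png

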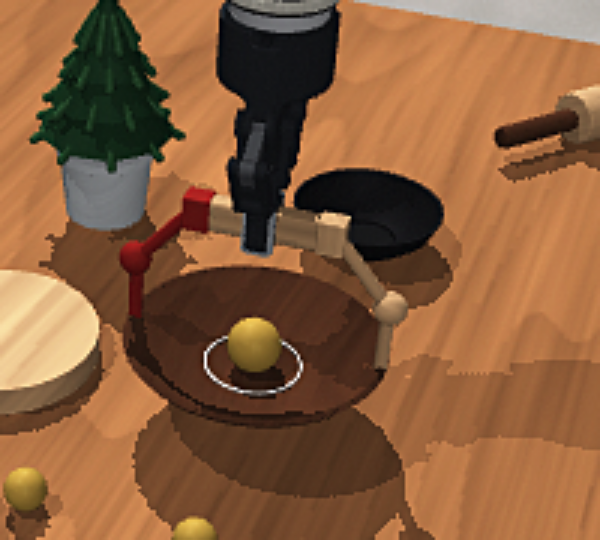

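carry_out(motion=[0, 0, 0, -0.045, 0, 0, 0, 0, -0.09, 0, 0, 0, 0, -0.14, 0, 0, 0, 0, -0.19, 0, 0, 0, 0, -0.24, 0, 0, 0, 0, -0.29, 0, 0, 0, 0, -0.34, 0, 0, 0, 0, -0.39, 0])

```text
t: 7.7
tcp_pos: [0.4237, -0.0191, 0.3791]
ee_rot: [0.0, -0.044, 0.999, -0.0]
wrist_force: [-0.9, -0.7, -3.4]
gripper_width: 0.179
gripper_force: 39.2
```

carry_out(motion=[0, 0, 0, -0.05, 0, 0, 0, 0, -0.1, 0, 0, 0, 0, -0.145, 0, 0, 0, 0, -0.185, 0, 0, 0, 0, -0.215, 0, 0, 0, 0, -0.232, 0, 0, 0, 0, -0.24, 0, 0, 0, 0, -0.24, 0])

```text
t: 8.5
tcp_pos: [0.4238, -0.0191, 0.4144]
ee_rot: [-0.0, -0.044, 0.999, -0.0]
wrist_force: [0.4, 0.0, -4.0]
gripper_width: 0.183
gripper_force: 39.2
```

carry_out(motion=[0, -0.004, 0, 0, 0, 0, -0.012, 0, 0, 0, 0, -0.024, 0, 0, 0, 0, -0.04, 0, 0, 0, 0, -0.06, -0.001, 0, 0, 0, -0.084, -0.002, 0, 0, 0, -0.112, -0.003, 0, 0, 0, -0.142, -0.004, 0, 0])

```text
t: 9.3
tcp_pos: [0.4455, -0.0178, 0.4144]
ee_rot: [0.0, -0.044, 0.999, 0.0]
wrist_force: [1.1, -0.2, -3.2]
gripper_width: 0.177
gripper_force: 39.2
```

carry_out(motion=[0, -0.03, 0, 0, 0, 0, -0.06, -0.001, 0, 0, 0, -0.09, -0.001, 0, 0, 0, -0.12, -0.002, 0, 0, 0, -0.15, -0.002, 0, 0, 0, -0.18, -0.003, 0, 0, 0, -0.21, -0.003, 0, 0, 0, -0.24, -0.004, 0, 0])

```text
t: 10.1
tcp_pos: [0.4814, -0.0152, 0.4144]
ee_rot: [-0.0, -0.044, 0.999, -0.0]
wrist_force: [0.1, -0.7, -3.0]
gripper_width: 0.178
gripper_force: 39.2
```

carry_out(motion=[0, -0.03, 0, 0, 0, 0, -0.06, -0.001, 0, 0, 0, -0.09, -0.001, 0, 0, 0, -0.12, -0.002, 0, 0, 0, -0.15, -0.002, 0, 0, 0, -0.18, -0.003, 0, 0, 0, -0.21, -0.003, 0, 0, 0, -0.24, -0.004, 0, 0])

```text
t: 10.9
tcp_pos: [0.5173, -0.0127, 0.4144]
ee_rot: [-0.0, -0.044, 0.999, 0.0]
wrist_force: [-0.6, -0.8, -2.3]
gripper_width: 0.182
gripper_force: 39.2
```

carry_out(motion=[0, -0.03, 0, 0, 0, 0, -0.06, -0.001, 0, 0, 0, -0.09, -0.001, 0, 0, 0, -0.12, -0.002, 0, 0, 0, -0.15, -0.002, 0, 0, 0, -0.18, -0.003, 0, 0, 0, -0.21, -0.003, 0, 0, 0, -0.24, -0.004, 0, 0])

```text
t: 11.7
tcp_pos: [0.5532, -0.0101, 0.4144]
ee_rot: [-0.0, -0.044, 0.999, -0.0]
wrist_force: [0.1, -1.0, -3.6]
gripper_width: 0.183
gripper_force: 39.2
```

carry_out(motion=[0, -0.03, 0, 0, 0, 0, -0.06, -0.001, 0, 0, 0, -0.09, -0.001, 0, 0, 0, -0.12, -0.002, 0, 0, 0, -0.15, -0.002, 0, 0, 0, -0.18, -0.003, 0, 0, 0, -0.21, -0.003, 0, 0, 0, -0.24, -0.004, 0, 0])

```text
t: 12.5
tcp_pos: [0.5891, -0.0075, 0.4144]
ee_rot: [-0.0, -0.044, 0.999, -0.0]
wrist_force: [-0.2, 0.5, -3.4]
gripper_width: 0.179
gripper_force: 39.2
```

carry_out(motion=[0, -0.03, 0, 0, 0, 0, -0.06, 0, 0, 0, 0, -0.09, 0, 0, 0, 0, -0.12, 0, 0, 0, 0, -0.15, 0, 0, 0, 0, -0.178, 0, 0, 0, 0, -0.204, 0, 0, 0, 0, -0.226, 0, 0, 0])

```text
t: 13.3
tcp_pos: [0.6228, -0.0046, 0.4144]
ee_rot: [-0.0, -0.044, 0.999, 0.0]
wrist_force: [0.2, 0.5, -3.0]
gripper_width: 0.178
gripper_force: 39.2
```

carry_out(motion=[0, -0.017, 0, 0, 0, 0, -0.028, 0, 0, 0, 0, -0.035, 0, 0, 0, 0, -0.038, 0, 0, 0, 0, -0.039, 0, 0, 0, 0, -0.039, 0, 0, 0, 0, -0.039, 0, 0, 0])

```text
t: 14.0
tcp_pos: [0.6283, -0.0041, 0.4144]
ee_rot: [-0.0, -0.044, 0.999, -0.0]
wrist_force: [0.0, -0.6, -2.4]
gripper_width: 0.179
gripper_force: 39.2
```

```bash
python3 - <<'E'
from h import *
p,R,o=pose(); M=R.as_matrix(); print(p.round(4),M[:,2].round(4),np.degrees(np.arctan2(M[1,0],M[0,0])),o['t'],o['gripper_width'],o['gripper_force'],o['wrist_force'].round(2),o['moment'].round(3),o['joints'].round(2))
im,d=save('side','s4'); cv2.imwrite('pics/s4c.png',cv2.resize(im[90:330,130:400,::-1],None,fx=2.4,fy=2.4))
for n in('handle','dish','bauble_center','spruce'): print(n,[(np.round(r['at'],4),round(r['confidence'],2)) for r in finder.landmark_of('side',n)])
E
```

```text
[ 0.6283 -0.0041  0.4144] [-1.e-04 -1.e-04 -1.e+00] -174.95460919138188 14.0 0.1790618195032486 39.19350028038025 [ 0.03 -0.56 -2.45] [0.054 0.003 0.015] [ 0.44  0.52 -0.68  1.62  0.35  1.13  1.33]
handle [(array([ 0.6239, -0.0044,  0.26  ]), 0.72)]
dish [(array([ 0.6242, -0.0032,  0.1195]), 0.61)]
bauble_center [(array([ 0.627 , -0.0011,  0.1545]), 0.67), (array([0.5239, 0.1433, 0.0159]), 0.66), (array([0.404 , 0.1382, 0.0159]), 0.49), (array([ 6.259e-01, -3.000e-04,  2.571e-01]), 0.41)]
spruce [(array([ 0.6374, -0.2372, -0.0009]), 0.94), (array([ 0.6242, -0.0029,  0.2561]), 0.16)]
```

View pics/s4c.png

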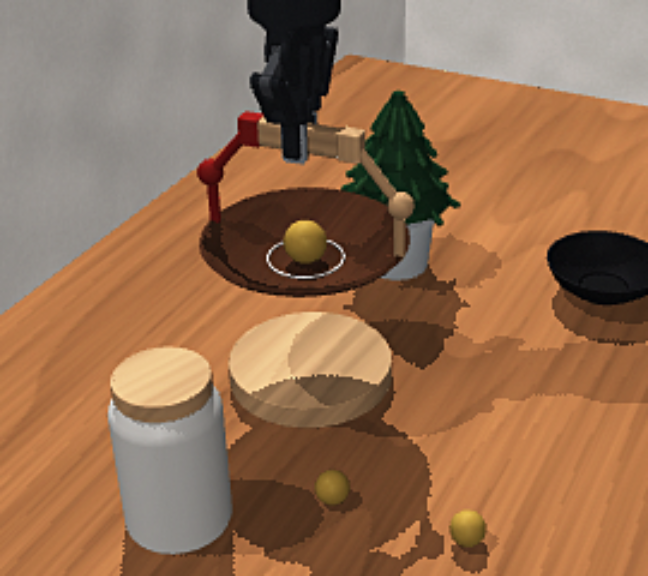

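The dish hangs level over the board with the bauble inside the ring at crop (305,242). Next is the quarter turn, 92.8° clockwise.

carry_out(motion=[0, 0, 0, 0, 0.003, 0, 0, 0, 0, 0.008, 0, 0, 0, 0, 0.015, 0, 0, 0, 0, 0.024, 0, 0, 0, 0, 0.035, 0, 0, 0, 0, 0.048, 0, 0, 0, 0, 0.063, 0, 0, 0, 0, 0.08])

```text
t: 15.05
tcp_pos: [0.6283, -0.004, 0.4144]
ee_rot: [-0.0, 0.02, 1.0, -0.0]
wrist_force: [0.1, -0.8, -2.8]
gripper_width: 0.179
gripper_force: 39.2
```

carry_out(motion=[0, 0, 0, 0, 0.02, 0, 0, 0, 0, 0.04, 0, 0, 0, 0, 0.06, 0, 0, 0, 0, 0.08, 0, 0, 0, 0, 0.1, 0, 0, 0, 0, 0.12, 0, 0, 0, 0, 0.14, 0, 0, 0, 0, 0.16])

```text
t: 15.85
tcp_pos: [0.6283, -0.0041, 0.4144]
ee_rot: [0.0, 0.145, 0.989, 0.0]
wrist_force: [-0.2, 0.2, -3.0]
gripper_width: 0.179
gripper_force: 39.2
```

carry_out(motion=[0, 0, 0, 0, 0.02, 0, 0, 0, 0, 0.04, 0, 0, 0, 0, 0.06, 0, 0, 0, 0, 0.08, 0, 0, 0, 0, 0.1, 0, 0, 0, 0, 0.12, 0, 0, 0, 0, 0.14, 0, 0, 0, 0, 0.16])

```text
t: 16.65
tcp_pos: [0.6283, -0.004, 0.4144]
ee_rot: [-0.0, 0.268, 0.963, -0.0]
wrist_force: [0.1, -0.3, -3.4]
gripper_width: 0.181
gripper_force: 39.2
```

carry_out(motion=[0, 0, 0, 0, 0.02, 0, 0, 0, 0, 0.04, 0, 0, 0, 0, 0.06, 0, 0, 0, 0, 0.08, 0, 0, 0, 0, 0.1, 0, 0, 0, 0, 0.12, 0, 0, 0, 0, 0.14, 0, 0, 0, 0, 0.16])

```text
t: 17.45
tcp_pos: [0.6283, -0.0041, 0.4144]
ee_rot: [-0.0, 0.387, 0.922, -0.0]
wrist_force: [0.4, -0.2, -3.1]
gripper_width: 0.176
gripper_force: 39.2
```

carry_out(motion=[0, 0, 0, 0, 0.02, 0, 0, 0, 0, 0.04, 0, 0, 0, 0, 0.06, 0, 0, 0, 0, 0.08, 0, 0, 0, 0, 0.1, 0, 0, 0, 0, 0.12, 0, 0, 0, 0, 0.14, 0, 0, 0, 0, 0.16])

```text
t: 18.25
tcp_pos: [0.6283, -0.0041, 0.4144]
ee_rot: [0.0, 0.499, 0.866, -0.0]
wrist_force: [0.1, 0.3, -2.8]
gripper_width: 0.177
gripper_force: 39.2
```

carry_out(motion=[0, 0, 0, 0, 0.02, 0, 0, 0, 0, 0.04, 0, 0, 0, 0, 0.06, 0, 0, 0, 0, 0.08, 0, 0, 0, 0, 0.1, 0, 0, 0, 0, 0.12, 0, 0, 0, 0, 0.14, 0, 0, 0, 0, 0.16])

```text
t: 19.05
tcp_pos: [0.6283, -0.004, 0.4144]
ee_rot: [0.0, 0.604, 0.797, -0.0]
wrist_force: [0.4, 0.8, -3.6]
gripper_width: 0.177
gripper_force: 39.2
```

carry_out(motion=[0, 0, 0, 0, 0.02, 0, 0, 0, 0, 0.04, 0, 0, 0, 0, 0.06, 0, 0, 0, 0, 0.08, 0, 0, 0, 0, 0.098, 0, 0, 0, 0, 0.114, 0, 0, 0, 0, 0.127, 0, 0, 0, 0, 0.137])

```text
t: 19.85
tcp_pos: [0.6283, -0.0041, 0.4144]
ee_rot: [0.0, 0.686, 0.728, -0.0]
wrist_force: [-0.3, -0.5, -3.0]
gripper_width: 0.181
gripper_force: 39.2
```

carry_out(motion=[0, 0, 0, 0, 0.006, 0, 0, 0, 0, 0.01, 0, 0, 0, 0, 0.012, 0, 0, 0, 0, 0.013, 0, 0, 0, 0, 0.013, 0, 0, 0, 0, 0.013, 0, 0, 0, 0, 0.013, 0, 0, 0, 0, 0.013])

```text
t: 20.65
tcp_pos: [0.6283, -0.0041, 0.4144]
ee_rot: [-0.0, 0.693, 0.721, -0.0]
wrist_force: [-0.8, -0.5, -3.1]
gripper_width: 0.182
gripper_force: 39.2
```

```bash
python3 - <<'E'
from h import *
p,R,o=pose(); M=R.as_matrix(); print(p.round(4),M[:,2].round(4),np.degrees(np.arctan2(-M[1,0],-M[0,0])),o['t'],o['gripper_width'],o['gripper_force'],o['wrist_force'].round(2),o['moment'].round(3),o['joints'].round(2))
im,d=save('side','s5'); cv2.imwrite('pics/s5c.png',cv2.resize(im[90:330,130:400,::-1],None,fx=2.4,fy=2.4))
for n in('handle','dish','bauble_center','spruce'): print(n,[(np.round(r['at'],4),round(r['confidence'],2)) for r in finder.landmark_of('side',n)])
W=world('side',d); k=(d>0)&(np.hypot(W[...,0]-.627,W[...,1]+.004)<.13)&(W[...,2]>.18)
red=k&(im[...,0]>90)&(im[...,1]<40); 
for lo,hi in((.19,.235),(.235,.29)):
    m=red&(W[...,2]>lo)&(W[...,2]<hi); print('red',m.sum(),W[m].mean(0).round(4))
m=k&(W[...,1]>.08)&(W[...,2]<.235); print('pale',m.sum(),W[m].mean(0).round(4))
im,d=save('top','t5')
print('spruce top',[(np.round(r['at'],4),round(r['confidence'],2)) for r in finder.landmark_of('top','spruce')],[(np.round(r['at'],4),round(r['confidence'],2)) for r in finder.landmark_of('top','dish')])
E
```

```text
[ 0.6283 -0.0041  0.4144] [-0. -0. -1.] -87.65967416540914 20.65 0.18217209115490562 39.178646206855774 [-0.78 -0.47 -3.06] [ 0.031 -0.011 -0.01 ] [ 0.2   0.45 -0.34  1.63  0.16  1.09 -0.14]
handle [(array([ 0.6245, -0.0016,  0.2596]), 0.87)]
dish [(array([ 0.6227, -0.003 ,  0.1241]), 0.63)]
bauble_center [(array([0.5247, 0.1412, 0.0134]), 0.75), (array([0.4064, 0.1366, 0.0153]), 0.6), (array([ 6.324e-01, -5.000e-04,  1.541e-01]), 0.58)]
spruce [(array([ 0.6349, -0.2354, -0.0012]), 0.8)]
red 14 [ 0.6285 -0.0891  0.2199]
red 0 [nan nan nan]
pale 177 [0.6218 0.0938 0.2105]
spruce top [(array([ 0.6348, -0.2375, -0.0035]), 0.85)] []<stdin>:8: RuntimeWarning: Mean of empty slice.
  ret = um.true_divide(
```

View pics/s5c.png

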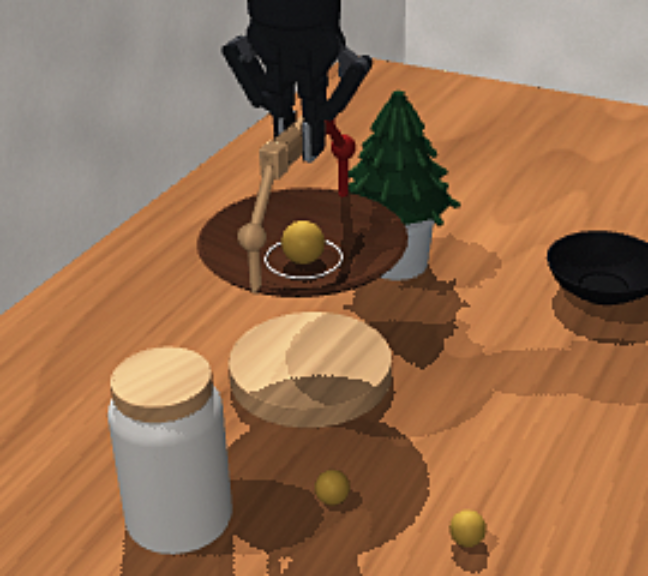

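View pics/t5.png

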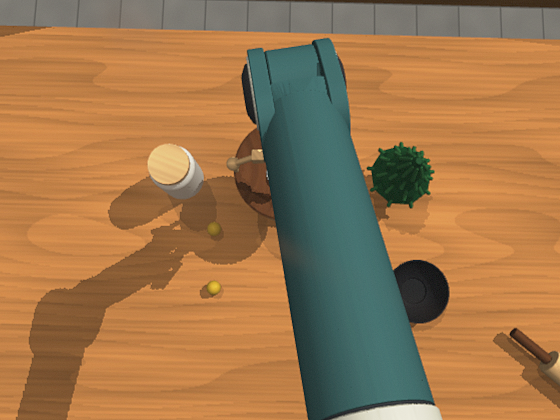

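The dish is held level and still over the board, with the red post at crop (343,150) pointing at the spruce and the bauble in the ring at crop (303,242). In the top view the spruce, canister and bowl haven't moved.

```bash
python3 -c "
from cell import arm
print(arm.finish_job())"
```

```text
the job is handed in; nothing more can be done
None
```

I handed the job in at about 21 s: the dish is held level and still about 10 cm above the middle of the board, its red end pointing at the spruce to within about a degree; the bauble was inside the ring each time I looked, and the verdict was not shown to me.

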